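# Shingle slide holders on the loading tray and push it through the tunnel flap

## Robot

A 6-joint arm with a two-finger parallel gripper is mounted at the origin on a cart in front of the work surface, level with it; the furniture and walls round the work are solid. World frame = base frame: x ahead of the robot, y to its left, z up, the work surface at z = 0. Lengths are in m, angles in rad, forces in N, time in s.
With the tool pointing down it reaches from about 0.325 to 0.85 m from the base axis. Payload 15.5 kg.
Tool frame: the origin (TCP) lies on the front face of the gripper's body, between the roots of the fingers; the fingertips stand 78 mm ahead of it and the grasp point (between the pads) lies 60 mm ahead of it; z points along the fingers, y is the line along which they close (so a half turn about z gives the same grasp; the last joint's range is limited). The gripper opens to 91 mm and grips with 3 to 60 N. Pads are 32 mm wide; open, the fingers measure 118 mm over their backs; the gripper's body (76 mm by 178 mm) begins 60 mm behind the grasp point.
Start: joints at [-1.21, 0.494, 1.345, -0, 1.302, -0.096], TCP at [0.275, -0.561, 0.292] pointing down, gripper open.
Joint ranges: [-2.91, 2.91], [-0.82, 2.16], [0.22, 2.67], [-1.22, 4.37], [0.12, 2.79], [-3.08, 3.08]. Speed limits (rad/s): [1.89, 1.89, 2.57, 3.01, 3.01, 3.01].

## Interface

Orientations are given as a unit quaternion [x, y, z, w].
In Python, from cell import robot gives the robot as it stands. The module is installed in compiled form; this text tells all that it offers.
- The arm moves only by the tool apply_moves, never from a script. Its argument "commands" is a list of rows, each a list of 2 entries, a list of its own where there are three numbers: the shift along the tool's x, y, z in cm, then the turn about the tool's z in degrees. In form: [[[tx, ty, tz], yaw], ...]. A call has 1 to 20 rows; each row is the pose to reach, as a shift and turn from the pose commanded when the call began, along the tool's axes at that moment; what a row does not reach only later rows make up. A row lasts 1/12 s, in which the tool goes at most 41.7 mm and 7.16 degrees, less where a joint would pass 70% of its speed; a pose out of reach is approached as far as the arm can. A call with a gripper value outside its range is refused whole. "claw" is the finger opening in cm, from 0 to 9.12, set as the call begins (left out, the last holds). The fingers move at their own pace and stop on an object; the grip force is fixed at half the most. Time passes only in rows, so rows that repeat a pose let the fingers close. It gives the time, the measured TCP pose, the force, the opening and the grip force at its end, in the units of the state.
- robot.read_state(): the state, without advancing time (a new reading comes with each control period).
- robot.capture(name): name is "scene" or "top" or "wrist"; returns the picture (480x640x3 uint8, blue, green, red); there is no depth.
- robot.camera_model(name): a dict with "mtx" (3x3 intrinsics, pixels), "rvec" (rotation vector, rad) and "tvec" (3), from world to camera coordinates, as OpenCV has them; the wrist camera has in their place "hand_eye" (4x4, takes a point from camera to tool coordinates, whose origin is the TCP and whose axes are the flange's). Camera axes: x right, y down, z forward; pixel columns grow to the right and rows downward; lengths in m; the calibration is good to about 2 mm. The wrist camera is an equidistant fisheye: a pixel r from the principal point sees the ray r / f radians off the axis. A picture is of the moment at which its call begins: read the wrist's pose just before it. camera_model takes no time and is no camera call.
- robot.finish_job(): hands the job in; it is judged then, once.
Trained networks look in the newest picture that a camera, given by its name, has taken for a name from the list of things; names that differ only in an ending like _2 or _b are one class to them, and where a whole thing is asked for, a point or a joint stands for the part that bears it (a point fixed in the world has none). Each returns a list of dicts, best first, with "p" (0 to 1); they miss things now and then, are a little off and sometimes report something else, mostly with a low value. They report only what shows in the picture. A call takes as long as a camera call.
- robot.search_frame(label, camera): "location" ([x, y, z] in m, in the coordinates of the camera as it stood for that picture, good to about 4 mm: the middle of the surface that is visible of it).
The state is a dict: "clock": time; "joints": joint angles; "dq": joint speeds; "joint_torque": joint torques, N m; "eef_pos": TCP position; "eef_rot": TCP orientation; "wrist_force": force on the tool from outside, world axes, zero at the start; "moment": the same for the moment, N m; "gripper_width": finger opening in m; "finger_force": force on a finger pad.
Only numpy, scipy, OpenCV 4.12 (cv2) and the standard library are available. Lean on these libraries where they do the work, as an engineer would, in place of code of your own. Each camera call takes 0.05 s, during which the arm holds its last target. There are 200 camera calls.

## Task

Fill the loading tray with the two loose slide holders, shingled behind the holder that already lies in it: each one with its tab end towards the tunnel and lapping on top of the rear of the one before it by about a third of its length, its own rear edge on the tray floor, all three squarely in line. Then push the tray by its handle along the slideway, without lifting it, through the sprung flap into the tunnel until it is fully home against the end stop, so that the flap hangs shut behind it, and let go of the handle with the fan still in order. Leave the agar dish and the forceps where they are.

Things in the scene. Friction and masses are not known exactly. Their poses are not given: they have to be found in the camera images.
- tunnel: fixed white tunnel, clear window in its roof (68 mm high). Origin: on the worktop under the flap's hinge, mid-mouth; x points into the tunnel (the way to push), z up. Inside 78 mm wide; end stop's face at x = +160 mm; lintel over the mouth 58-68 mm high. Steel slideway 4 mm thick runs out towards the robot to x = -150 mm, guide fences at y = +-39 mm, 18 mm high.
- flap (a joint): grey flap 72 wide x 36 mm tall, hinged 54 mm above the worktop in the mouth. 0 = shut (lower edge 14 mm above the slideway); grows (rad) as it swings inward and up, to 1.45; inward only. Light spring shuts it (0.005-0.017 N m). It rides on the tray's walls (about 1.1 rad) and drops shut once the tray's rear wall is 35 mm inside; the tray's tongue fits under it.
- tray: loose aluminium loading tray on the slideway before the flap, 0.45 kg: open box 118 mm long (x) x 70 wide, walls 33 mm tall, 3 mm thick. A flat tongue, 30 mm wide, 4 mm thick, runs back to x = -162 mm and carries the handle. Origin: under the middle of the box; x towards the tunnel, z up. Home = front wall at the end stop: origin then 101 mm inside the tunnel's origin.
- tray_floor (a point): Middle of the tray's inner floor, 4 mm above its underside; axes as the tray. The floor is 112 mm (x) x 64 mm (y) between the walls: front wall's inner face at x = +56 mm, rear wall's at -56 mm; walls rise 29 mm above it.
- tray_handle (a point): Centre of the black upright grip block on the tongue, 20 mm along the tray (x) x 16 mm across (y) x 36 mm tall; 150 mm behind the tray's middle, 22 mm above its underside (top at 40 mm). Axes as the tray. With the tray home it stands 49 mm outside the tunnel's origin.
- holder_0: flat grey slide holder that already lies in the tray at its front end: plate 38 mm long (x) x 46 wide (y) x 5 mm thick with two glass slides let in and one pinch tab on top, nearer the front edge (9 mm forward of the middle). Origin: middle of the underside; x to its front (tab end), z up. 35 g.
- holder_1: loose slide holder, same as holder_0, flat on the worktop left of the slideway, the nearer of two at the start. Origin and axes as holder_0. Either loose one may be the middle of the fan.
- holder_2: loose slide holder, same as holder_0, flat on the worktop left of the slideway, the farther of two at the start. Origin and axes as holder_0.
- holder_0_tab (a point): Centre of the pinch tab of holder_0, half-way up it: 12.5 mm above the plate's underside, 10 mm behind its front edge, 28 mm ahead of its rear edge. The tab is 12 (x) x 10 (y) x 15 mm tall, its top 20 mm above the underside. x to the holder's front, z up. 
- holder_1_tab (a point): Centre of the pinch tab of holder_1, half-way up it: 12.5 mm above the plate's underside, 10 mm behind its front edge, 28 mm ahead of its rear edge. The tab is 12 (x) x 10 (y) x 15 mm tall, its top 20 mm above the underside. x to the holder's front, z up. When shingled: leans about 0.2 rad, front up, tab about 28 mm behind the one before.
- holder_2_tab (a point): Centre of the pinch tab of holder_2, half-way up it: 12.5 mm above the plate's underside, 10 mm behind its front edge, 28 mm ahead of its rear edge. The tab is 12 (x) x 10 (y) x 15 mm tall, its top 20 mm above the underside. x to the holder's front, z up. When shingled: as holder_1.
- holder_0_rear (a point): Middle of the rear edge (the one farther from the tab) of holder_0, at its underside; same axes.
- holder_1_rear (a point): Middle of the rear edge (the one farther from the tab) of holder_1, at its underside; same axes.
- holder_2_rear (a point): Middle of the rear edge (the one farther from the tab) of holder_2, at its underside; same axes.
- dish: bystander: round poured agar dish with lid, 92 mm across, 17 mm tall; origin under its centre.
- tweezers: bystander: steel forceps lying flat at the left, 133 mm long (y), 14 mm wide, 8 mm tall; origin under their middle.

How it is judged:
By the outcome, as a careful person would: the job done as asked, in the order asked, and still so for the second after the job is handed in, with the robot touching nothing.
It also fails if it takes over 61 s, if anything falls off the work surface, if the arm or the gripper's body presses on something with over 40 N, if the wrist force passes 120 N, or if a joint passes its speed limit or range.

## Working session

There is one attempt and no reset: what is moved stays moved. The work goes in short steps, Python scripts to look and compute and a tool call to move; the robot and the scene stay as the last step left them, time stands still between calls to the robot, and variables do not carry over. Pictures are saved under pics/ and viewed, at most 10 in all, crops included, and the job is handed in when it is done.

Besides the shell and the picture viewer there is one more tool, called after "Emit:" as name(argument=value, ...), one argument or row to a line, values as JSON. apply_moves: Moves the arm, as the interface text tells. Its arguments: {"type":"object","properties":{"commands":{"type":"array","items":{"type":"array"}},"claw":{"type":"number"}},"required":["commands"]}

```bash
mkdir -p pics; cat > h.py <<'E'
import numpy as np, cv2
from cell import robot
from scipy.spatial.transform import Rotation as R
def ext(c):
    m=robot.camera_model(c)
    if 'hand_eye' in m:
        s=robot.read_state();T=np.eye(4);T[:3,:3]=R.from_quat(s['eef_rot']).as_matrix();T[:3,3]=s['eef_pos']
        return T@np.array(m['hand_eye'])
    r=cv2.Rodrigues(np.array(m['rvec'],float))[0];T=np.eye(4);T[:3,:3]=r.T;T[:3,3]=-r.T@np.array(m['tvec']).ravel();return T
def find(label,c,n=3):
    T=ext(c)
    return [(np.round(T[:3,:3]@np.array(d['location'])+T[:3,3],4).tolist(),round(d['p'],2)) for d in robot.search_frame(label,c)[:n]]
def pix(c,u,v,z):
    m=robot.camera_model(c);K=np.array(m['mtx']);T=ext(c)
    x=np.array([(u-K[0,2])/K[0,0],(v-K[1,2])/K[1,1]])
    if c=='wrist':
        t=np.hypot(*x);d=np.array([*(x/max(t,1e-9)*np.sin(t)),np.cos(t)])
    else: d=np.array([*x,1])
    d=T[:3,:3]@d;return T[:3,3]+d*(z-T[2,3])/d[2]
E
python3 - <<'E'
from h import *
s=robot.read_state();print(s['clock'],s['eef_pos'],s['eef_rot'],s['wrist_force'])
print(R.from_quat(s['eef_rot']).as_matrix().round(3))
for c in('top','scene'):
    cv2.imwrite(f'pics/{c}0.png',robot.capture(c));m=robot.camera_model(c);print(c,np.array(m['mtx'])[0,0],ext(c)[:3,3])
for n in['tray','tray_floor','tray_handle','tunnel','holder_0','holder_0_tab','holder_0_rear','dish']: print(n,find(n,'top'))
E
```

```text
0.0 [ 0.27502694 -0.5609368   0.29163158] [ 9.74144453e-01  2.25925246e-01 -8.14455027e-05 -6.00376677e-04] [ 0.83805087 -0.44282769  0.35185817]
[[ 0.898  0.44  -0.   ]
 [ 0.44  -0.898  0.001]
 [ 0.    -0.001 -1.   ]]
top 552.4523156518547 [ 0.37541723 -0.49307318  0.9232292 ]
scene 534.6244625890744 [-0.00873377 -0.01356402  0.61534447]
tray [([0.3744, -0.4931, 0.0082], 0.74)]
tray_floor [([0.3764, -0.4925, 0.0044], 0.72), ([0.427, -0.4106, 0.0081], 0.32)]
tray_handle [([0.3779, -0.4936, 0.0132], 0.89), ([0.4136, -0.544, 0.0119], 0.33)]
tunnel [([0.4658, -0.6373, 0.0662], 0.63)]
holder_0 [([0.4109, -0.5459, 0.0144], 0.58), ([0.4307, -0.4081, 0.0072], 0.55)]
holder_0_tab [([0.41, -0.5461, 0.0131], 0.7)]
holder_0_rear [([0.4111, -0.5495, 0.0144], 0.96)]
dish [([0.5685, -0.5442, 0.0101], 0.63)]
```

View pics/top0.png

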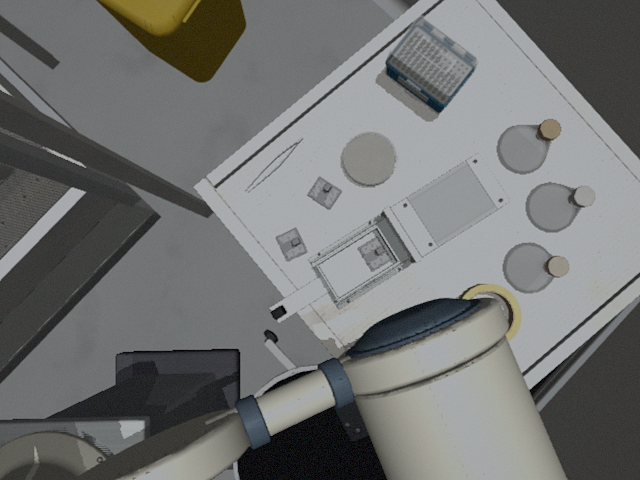

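View pics/scene0.png

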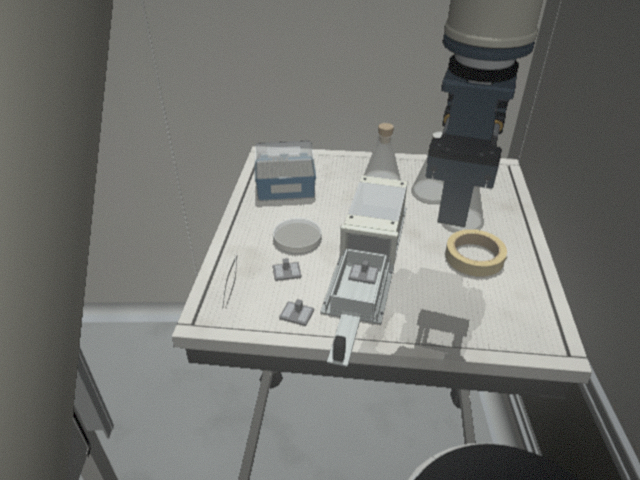

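The top view shows the tray's handle at (279,312), its box around (362,263) with holder_0 inside at (378,252), the tunnel window around (450,205), loose holders at (291,244) and (324,192), the dish at (369,158) and the forceps at (275,165). The scene view agrees with this layout. In both, the arm is right of the tunnel.

```bash
python3 - <<'E'
from h import *
im=cv2.imread('pics/top0.png');cv2.imwrite('pics/crop.png',cv2.resize(im[140:330,260:520],None,fx=3,fy=3,interpolation=cv2.INTER_CUBIC))
for n,u,v,z in[('handle',279,312,.044),('box',362,263,.03),('h0',378,252,.013),('tunnel',450,205,.068),('h1',291,244,.005),('h2',324,192,.005),('dish',369,158,.017),('tw',275,165,.004)]:print(n,pix('top',u,v,z).round(4))
print(ext('top').round(3))
for n in['holder_1','holder_1_tab','tray_handle','tray','holder_1_rear']: print(n,find(n,'top',4))
robot.capture('scene')
for n in['holder_1','holder_1_tab','tray_handle','tray','tray_floor','tunnel','flap']: print(n,find(n,'scene',4))
E
```

```text
handle [ 0.322  -0.3929  0.044 ]
box [ 0.3961 -0.5271  0.03  ]
h0 [ 0.4138 -0.5546  0.013 ]
tunnel [ 0.4812 -0.6648  0.068 ]
h1 [ 0.4316 -0.4108  0.005 ]
h2 [ 0.5173 -0.4682  0.005 ]
dish [ 0.5701 -0.5447  0.017 ]
tw [ 0.566  -0.3867  0.004 ]
[[-0.028 -0.997  0.075  0.375]
 [-0.999  0.029  0.02  -0.493]
 [-0.022 -0.074 -0.997  0.923]
 [ 0.     0.     0.     1.   ]]
holder_1 [([0.4109, -0.5459, 0.0144], 0.58), ([0.4307, -0.4081, 0.0072], 0.55)]
holder_1_tab [([0.4325, -0.4072, 0.008], 0.98), ([0.4098, -0.5454, 0.0127], 0.44), ([0.5733, -0.3867, 0.0019], 0.24)]
tray_handle [([0.3779, -0.4936, 0.0132], 0.89), ([0.4136, -0.544, 0.0119], 0.33)]
tray [([0.3744, -0.4931, 0.0082], 0.74)]
holder_1_rear [([0.374, -0.491, 0.009], 0.73), ([0.4311, -0.4115, 0.0032], 0.63)]
holder_1 [([0.4094, -0.5494, 0.0145], 0.87), ([0.5151, -0.4633, -0.0008], 0.69), ([0.4255, -0.409, 0.0053], 0.63)]
holder_1_tab [([0.4281, -0.4109, -0.0012], 0.79)]
tray_handle [([0.3784, -0.4807, 0.0097], 0.65), ([0.511, -0.4664, 0.0021], 0.5), ([0.4293, -0.4066, 0.0023], 0.48)]
tray [([0.3785, -0.478, 0.0103], 0.92)]
tray_floor [([0.3792, -0.4778, 0.0044], 0.91)]
tunnel [([0.4619, -0.606, 0.0667], 0.91), ([0.5687, -0.3859, -0.0002], 0.41)]
flap [([0.4351, -0.5857, 0.0384], 0.82)]
```

View pics/crop.png

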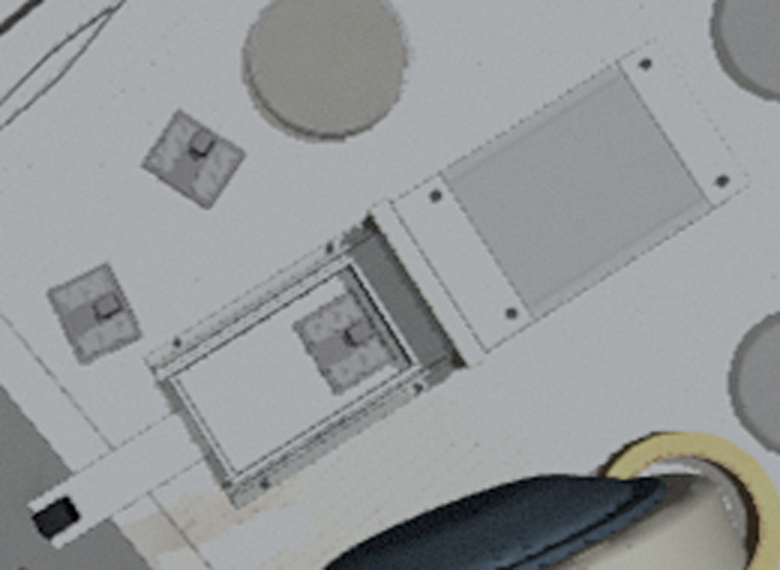

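The crop shows holder_1 at crop (95,312) heading about -64°, and holder_2 at (194,160) heading about -34°. The tray box corners are near (160,375), (233,480), (345,260) and (420,368), so it heads about -60°. I'll move over holder_1, turning to grip across its tab.

Emit:
apply_moves(
  commands=[
    [[20.5,-6.7,5],90],
    [[20.5,-6.7,5],90],
    [[20.5,-6.7,5],90],
    [[20.5,-6.7,5],90],
    [[20.5,-6.7,5],90],
    [[20.5,-6.7,5],90],
    [[20.5,-6.7,5],90],
    [[20.5,-6.7,5],90],
    [[20.5,-6.7,5],90],
    [[20.5,-6.7,5],90],
    [[20.5,-6.7,5],90],
    [[20.5,-6.7,5],90],
    [[20.5,-6.7,5],90],
    [[20.5,-6.7,5],90],
    [[20.5,-6.7,5],90],
  ],
  claw=3,
)

```text
clock: 2.4
eef_pos: [0.4297, -0.4108, 0.2422]
eef_rot: [0.85, -0.527, 0.0, 0.0]
wrist_force: [0.4, -0.4, 0.9]
gripper_width: 0.0299
finger_force: 0.0
```

```bash
python3 - <<'E'
from h import *
s=robot.read_state();print(s['clock'],s['eef_pos'],s['joints'],s['gripper_width'])
print(R.from_quat(s['eef_rot']).as_matrix().round(3))
m=robot.camera_model('wrist');print(np.array(m['hand_eye']).round(3),m['mtx'])
cv2.imwrite('pics/w1.png',robot.capture('wrist'))
for n in['holder_1','holder_1_tab','holder_1_rear','tray_handle','tray_floor','tunnel','flap']: print(n,find(n,'wrist',4))
cv2.imwrite('pics/top1.png',robot.capture('top'))
E
```

```text
2.4 [ 0.42970535 -0.41082451  0.24222292] [-8.63357662e-01  5.02453626e-01  1.48391582e+00 -7.62351865e-06
  1.15518630e+00  1.81861869e+00] 0.029936009133581375
[[ 0.444 -0.896  0.   ]
 [-0.896 -0.444 -0.   ]
 [ 0.    -0.    -1.   ]]
[[-0.    -0.957 -0.29   0.082]
 [ 1.    -0.     0.     0.001]
 [-0.    -0.29   0.957 -0.092]
 [ 0.     0.     0.     1.   ]] [[371.64829954   0.         320.00556963]
 [  0.         371.64829954 242.75884731]
 [  0.           0.           1.        ]]
holder_1 [([0.4102, -0.5528, 0.0123], 0.8), ([0.4328, -0.412, 0.0059], 0.77)]
holder_1_tab [([0.4296, -0.409, 0.0005], 0.97)]
holder_1_rear []
tray_handle [([0.3807, -0.4956, 0.0072], 0.82)]
tray_floor [([0.3813, -0.4998, 0.0096], 0.78)]
tunnel [([0.4445, -0.5826, 0.0219], 0.81), ([0.3807, -0.4994, 0.0093], 0.2)]
flap [([0.4432, -0.5844, 0.0238], 0.54)]
```

View pics/w1.png

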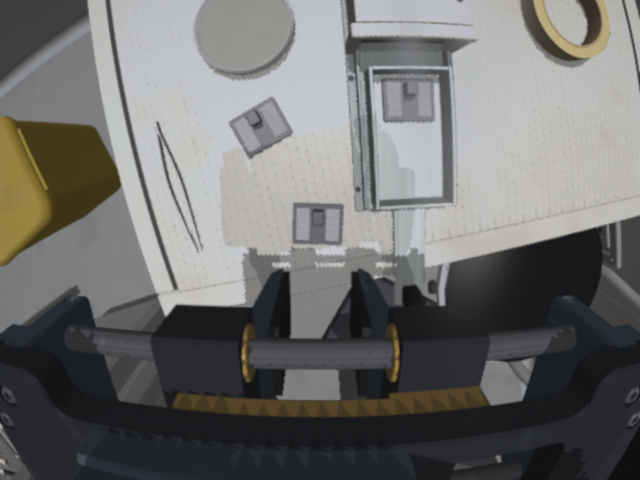

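The wrist view has holder_1 at (318,224) nearly aligned with the tool, holder_2 at (260,126), and the tray with holder_0 at (408,98). The fingers are at (270–370,290). I'll enlarge it to pick corners.

```bash
python3 - <<'E'
import cv2
im=cv2.imread('pics/w1.png');cv2.imwrite('pics/w1c.png',cv2.resize(im[20:220+30,225:480],None,fx=3,fy=2.6,interpolation=cv2.INTER_CUBIC) if 0 else cv2.resize(im[50:250,225:480],None,fx=3,fy=3,interpolation=cv2.INTER_CUBIC))
E
```

```text
(no output)
```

View pics/w1c.png

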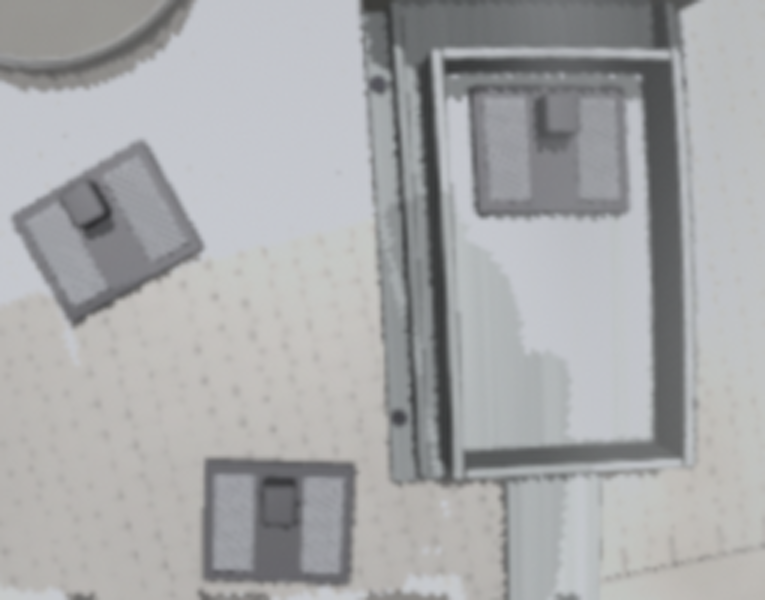

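Crop corners: holder_1 (205,459)–(349,581), holder_2 (15,215),(142,142),(203,247),(75,322), tray rim (432,52),(678,52),(692,466),(455,478), and holder_0 (473,88),(622,90),(627,213),(480,214). I'll fit known rectangles to these.

```bash
cat >> h.py <<'E'
def fit(pts,L,W,zs,c='wrist',off=(225,50),k=3):
    # pts FL,FR,RR,RL -> centre, heading deg, rms mm
    if np.isscalar(zs): zs=[zs]*4
    P=np.array([pix(c,u/k+off[0],v/k+off[1],z)[:2] for (u,v),z in zip(pts,zs)])
    M=np.array([[L,W],[L,-W],[-L,-W],[-L,W]])/2
    q=P-P.mean(0); a=np.arctan2((M[:,0]*q[:,1]-M[:,1]*q[:,0]).sum(),(M*q).sum())
    rm=np.array([[np.cos(a),-np.sin(a)],[np.sin(a),np.cos(a)]])
    return P.mean(0).round(4),round(np.degrees(a),2),round(1e3*np.sqrt(((q-M@rm.T)**2).sum(1).mean()),2)
E
python3 - <<'E'
from h import *
t=fit([(432,52),(678,52),(692,466),(455,478)],.118,.070,.037);print('tray',t)
print('h0',fit([(473,88),(622,90),(627,213),(480,214)],.038,.046,.013))
print('h1',fit([(205,459),(356,463),(349,581),(203,580)],.038,.046,[0,0,.005,.005]))
print('h2',fit([(15,215),(142,142),(203,247),(75,322)],.038,.046,.005))
a=np.radians(t[1]);x=np.array([np.cos(a),np.sin(a)]);print('handle',t[0]-.15*x)
c=(260,140)
print('tray top',fit([(345,260),(420,368),(233,480),(160,375)],.118,.07,.037,'top',c))
print('h1 top',fit([(107,263),(141,330),(85,362),(48,290)],.038,.046,.005,'top',c))
print('h2 top',fit([(180,110),(245,153),(208,207),(142,163)],.038,.046,.005,'top',c))
for q in[(262,480),(299,480),(299,528),(262,528)]: print(pix('wrist',q[0]/3+225,q[1]/3+50,.02).round(4))
print('handle top',pix('top',55/3+260,517/3+140,.044).round(4))
E
```

```text
tray (array([ 0.3955, -0.5179]), np.float64(-59.78), np.float64(1.19))
h0 (array([ 0.4098, -0.5469]), np.float64(-60.6), np.float64(1.04))
h1 (array([ 0.4306, -0.4105]), np.float64(-65.35), np.float64(0.87))
h2 (array([ 0.5143, -0.4681]), np.float64(-35.28), np.float64(1.4))
handle [ 0.32000176 -0.38828513]
tray top (array([ 0.3953, -0.518 ]), np.float64(-59.4), np.float64(2.05))
h1 top (array([ 0.432, -0.412]), np.float64(-64.36), np.float64(1.8))
h2 top (array([ 0.5161, -0.4691]), np.float64(-35.88), np.float64(1.17))
[ 0.442  -0.4233  0.02  ]
[ 0.4324 -0.428   0.02  ]
[ 0.4261 -0.4152  0.02  ]
[ 0.4358 -0.4105  0.02  ]
handle top [ 0.3215 -0.3918  0.044 ]
```

Emit:
apply_moves(
  commands=[
    [[1,-0.1,4],1],
    [[1,-0.1,8],1],
    [[1,-0.1,11],1],
    [[1,-0.1,13.5],1],
    [[1,-0.1,15],1],
    [[1,-0.1,15.7],1],
    [[1,-0.1,15.7],1],
    [[1,-0.1,15.7],1],
  ],
  claw=3,
)

```text
clock: 3.52
eef_pos: [0.4352, -0.4196, 0.0855]
eef_rot: [0.844, -0.536, 0.0, 0.0]
wrist_force: [-0.9, 0.2, 0.5]
gripper_width: 0.0302
finger_force: 0.0
```

Emit:
apply_moves(
  commands=[
    [[0,0,0],0],
    [[0,0,0],0],
    [[0,0,0],0],
    [[0,0,0],0],
    [[0,0,0],0],
    [[0,0,0],0],
  ],
  claw=0.6,
)

```text
clock: 4.02
eef_pos: [0.4352, -0.4196, 0.0859]
eef_rot: [0.844, -0.536, 0.001, 0.0]
wrist_force: [0.0, 0.8, 7.5]
gripper_width: 0.0093
finger_force: 30.0
```

Emit:
apply_moves(
  commands=[
    [[0,0,-2],0],
    [[0,0,-4],0],
    [[0,0,-6],0],
    [[2.5,2.2,-6],-5],
    [[5,4.5,-6],-5],
    [[7,6.3,-6],-5],
    [[8.5,7.5,-6],-5],
    [[8.9,7.8,-6],-5],
    [[8.9,7.8,-6],-5],
    [[8.9,7.8,-6],-5],
  ],
)

```text
clock: 4.85
eef_pos: [0.4022, -0.5323, 0.145]
eef_rot: [0.866, -0.499, -0.0, -0.0]
wrist_force: [0.0, 0.1, -0.0]
gripper_width: 0.0094
finger_force: 30.0
```

```bash
python3 - <<'E'
from h import *
s=robot.read_state();print(s['eef_pos'],s['eef_rot'],s['gripper_width'],s['wrist_force'])
im=robot.capture('wrist');cv2.imwrite('pics/w2.png',im)
cv2.imwrite('pics/w2c.png',cv2.resize(im[110:300,190:450],None,fx=3,fy=3,interpolation=cv2.INTER_CUBIC))
E
```

```text
[ 0.40215021 -0.53229603  0.14504957] [ 8.66474191e-01 -4.99221718e-01 -2.85056513e-04 -2.67297728e-04] 0.009407442466945722 [ 0.03542645  0.08109206 -0.02597352]
```

View pics/w2c.png

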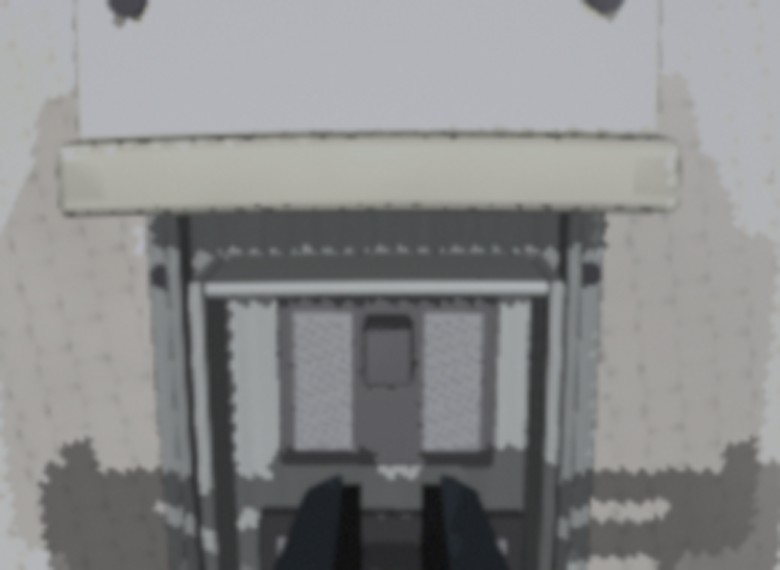

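This view shows h0 at crop (283–495, 308–460) with its tab top around (388,357). The held holder's front edge is at row ~510, between the fingers and centred at u≈390, so lateral alignment already looks good.

```bash
python3 - <<'E'
from h import *
s=robot.read_state();Rm=R.from_quat(s['eef_rot']).as_matrix();p0=np.array(s['eef_pos'])
loc=lambda P:(Rm.T@(np.r_[P,0][:3]-p0))[:2].round(4)*1e3
P=lambda u,v,z:pix('wrist',u/3+190,v/3+110,z)
f=fit([(283,308),(495,308),(492,460),(282,460)],.038,.046,.013,off=(190,110));print('h0',f,loc(np.r_[f[0],0]))
print('tool heading',np.degrees(np.arctan2(Rm[1,0],Rm[0,0])))
print('tab0',loc(P(388,357,.028)))
print('held front L,R',loc(P(262,510,.064)),loc(P(517,510,.064)))
for u in(192,207,547,560):print('rim',u,loc(P(u,300,.037)))
print('front rim outer/inner',loc(P(375,283,.037)),loc(P(375,297,.037)))
E
```

```text
h0 (array([ 0.4104, -0.5468]), np.float64(-60.17), np.float64(2.57)) [17.1  0.6]
tool heading -59.85991508919271
tab0 [27.2  0.7]
held front L,R [ 10.1 -20.5] [10.1 22.4]
rim 192 [ 40.6 -35.5]
rim 207 [ 40.5 -32.7]
rim 547 [40.5 29.9]
rim 560 [40.5 32.4]
front rim outer/inner [43.5 -1.7] [40.9 -1.7]
```

Emit:
apply_moves(
  commands=[
    [[0.1,0,1.5],0],
    [[0.1,0,3],0],
    [[0.1,0,3.8],0],
    [[0.1,0,4.2],0],
    [[0.1,0,4.5],0],
    [[0.1,0,4.5],0],
    [[0.1,0,4.5],0],
    [[0.1,0,4.5],0],
  ],
)

```text
clock: 5.57
eef_pos: [0.4029, -0.534, 0.1008]
eef_rot: [0.867, -0.499, 0.0, 0.0]
wrist_force: [0.4, -0.1, -0.4]
gripper_width: 0.0095
finger_force: 30.0
```

Emit:
apply_moves(
  commands=[
    [[-0.05,0,0.1],0],
    [[-0.05,0,0.15],0],
    [[-0.05,0,0.15],0],
    [[-0.05,0,0.15],0],
  ],
)

```text
clock: 5.9
eef_pos: [0.4026, -0.5338, 0.0998]
eef_rot: [0.867, -0.499, 0.001, 0.0]
wrist_force: [-1.9, 1.6, 11.2]
gripper_width: 0.0091
finger_force: 30.0
```

Emit:
apply_moves(
  commands=[
    [[0,0,0],0],
    [[0,0,0],0],
    [[0,0,0],0],
    [[0,0,0],0],
    [[0,0,0],0],
    [[0,0,-1],0],
    [[0,0,-2],0],
    [[0,0,-4],0],
    [[0,0,-7],0],
    [[0,0,-10],0],
    [[0,0,-13],0],
    [[0,0,-14],0],
    [[0,0,-14],0],
  ],
  claw=2.2,
)

```text
clock: 6.98
eef_pos: [0.4031, -0.5346, 0.2431]
eef_rot: [0.867, -0.499, 0.003, 0.001]
wrist_force: [0.1, -0.8, 0.2]
gripper_width: 0.0222
finger_force: 0.0
```

```bash
python3 - <<'E'
from h import *
s=robot.read_state();print(s['clock'],s['eef_pos'],s['eef_rot'],s['gripper_width'],s['wrist_force'])
im=robot.capture('wrist')
cv2.imwrite('pics/w3c.png',cv2.resize(im[100:300,190:450],None,fx=3,fy=3,interpolation=cv2.INTER_CUBIC))
E
```

```text
6.9833 [ 0.40312634 -0.5345645   0.24309673] [ 0.86654334 -0.49909188  0.00277784  0.00149085] 0.022170946068249427 [ 0.11108891 -0.7759466   0.24327319]
```

View pics/w3c.png

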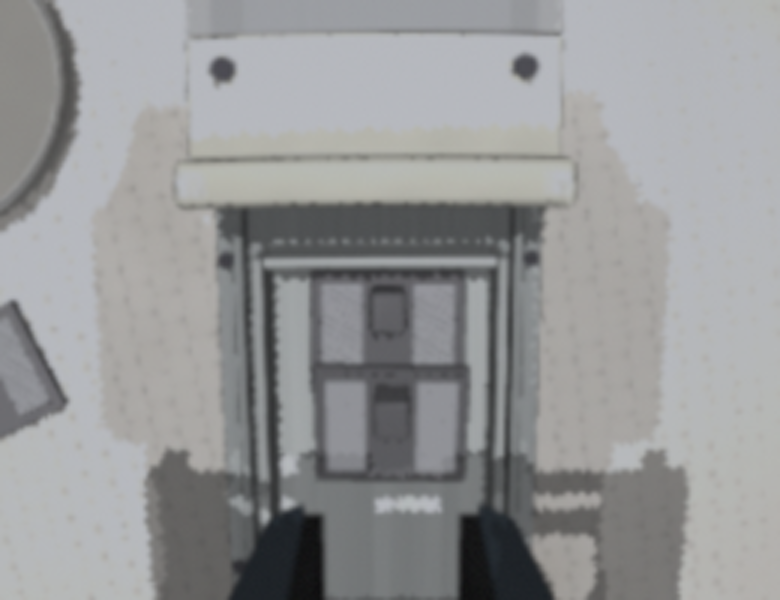

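The middle holder lies squarely in line: h1's front edge is at row ~370 over h0, its rear at row ~478, and the tabs are collinear at u≈388. Next I'll fetch holder_2.

Emit:
apply_moves(
  commands=[
    [[0.2,-3.3,0],-6],
    [[0.4,-6.7,0],-12],
    [[0.6,-10,0],-18],
    [[0.7,-12.5,1],-24],
    [[0.7,-13.4,4],-24],
    [[0.7,-13.4,8],-24],
    [[0.7,-13.4,11],-24],
    [[0.7,-13.4,13.5],-24],
    [[0.7,-13.4,15],-24],
    [[0.7,-13.4,15.6],-24],
    [[0.7,-13.4,15.6],-24],
    [[0.7,-13.4,15.6],-24],
    [[0.7,-13.4,15.6],-24],
  ],
  claw=3,
)

```text
clock: 8.12
eef_pos: [0.5207, -0.4709, 0.0826]
eef_rot: [0.951, -0.308, -0.002, -0.001]
wrist_force: [-7.2, 8.9, 19.7]
gripper_width: 0.0302
finger_force: 9.5
```

Emit:
apply_moves(
  commands=[
    [[0,0,0],0],
    [[0,0,0],0],
    [[0,0,0],0],
    [[0,0,0],0],
    [[0,0,0],0],
    [[0,0,0],0],
  ],
  claw=0.6,
)

```text
clock: 8.62
eef_pos: [0.5219, -0.472, 0.0826]
eef_rot: [0.951, -0.308, 0.0, -0.0]
wrist_force: [0.6, 2.1, 11.1]
gripper_width: 0.0094
finger_force: 31.4
```

```bash
python3 - <<'E'
from h import *
s=robot.read_state();Rm=R.from_quat(s['eef_rot']).as_matrix();p0=np.array(s['eef_pos'])
print(p0,np.degrees(np.arctan2(Rm[1,0],Rm[0,0])),s['gripper_width'],s['wrist_force'])
# tray-frame target estimate
E
```

```text
[ 0.52187094 -0.47203849  0.08259912] -35.88187585582909 0.009359380416464867 [ 0.62206024  2.13986191 11.06130905]
```

Emit:
apply_moves(
  commands=[
    [[0,0,-2],0],
    [[0,0,-4],0],
    [[0,0,-6],0],
    [[-2,2.7,-6],6],
    [[-4.1,5.5,-6],12],
    [[-6.2,8.2,-6],18],
    [[-7.8,10.3,-6],24],
    [[-8.3,11,-6],24],
    [[-8.3,11,-6],24],
    [[-8.3,11,-6],24],
    [[-8.3,11,-6],24],
  ],
)

```text
clock: 9.53
eef_pos: [0.391, -0.5123, 0.1423]
eef_rot: [0.867, -0.498, -0.0, -0.0]
wrist_force: [1.4, -0.0, 0.2]
gripper_width: 0.0096
finger_force: 30.7
```

```bash
python3 - <<'E'
from h import *
s=robot.read_state();Rm=R.from_quat(s['eef_rot']).as_matrix();p0=np.array(s['eef_pos'])
print(p0,np.degrees(np.arctan2(Rm[1,0],Rm[0,0])),s['gripper_width'],s['wrist_force'])
im=robot.capture('wrist')
cv2.imwrite('pics/w4c.png',cv2.resize(im[110:300,190:450],None,fx=3,fy=3,interpolation=cv2.INTER_CUBIC))
E
```

```text
[ 0.39100305 -0.51231972  0.14234865] -59.768697324830185 0.009556603247706262 [ 1.441904   -0.01348617  0.19989472]
```

View pics/w4c.png

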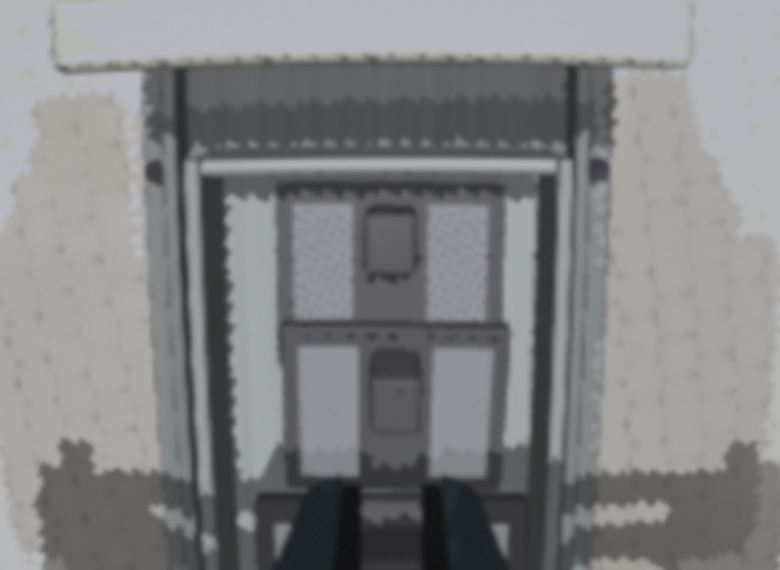

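Here h1 sits with its front edge at row ~325 and tab top at (395,405). The held holder's front edge is at row ~493, centred at u≈393.

```bash
python3 - <<'E'
from h import *
s=robot.read_state();Rm=R.from_quat(s['eef_rot']).as_matrix();p0=np.array(s['eef_pos'])
def P(n,u,v,z): print(n,((Rm.T@(pix('wrist',u/3+190,v/3+110,z)-p0))[:2]*1e3).round(1))
P('h0 FL',278,190,.013);P('h0 FR',503,190,.013);P('tab0',391,243,.028)
P('h0 RL at',283,322,.013);P('h0 RR',500,322,.013)
P('h1 FL (low edge)',286,325,.0165);P('h1 FR',510,325,.0165);P('tab1',395,405,.028+.004)
P('h1 RL',288,487,.010);P('h1 RR',498,487,.010)
z=p0[2]-.0826
P('held FL',258,493,z+.005);P('held FR',530,493,z+.005)
for u in(188,202,557,570):P('rim',u,175,.037)
E
```

```text
h0 FL [ 58.4 -21.2]
h0 FR [58.4 23.5]
tab0 [49.9  1.2]
h0 RL at [ 31.4 -20.8]
h0 RR [31.4 23.5]
h1 FL (low edge) [ 31.6 -19.8]
h1 FR [31.6 25.2]
tab1 [19.6  2. ]
h1 RL [ -5.8 -21. ]
h1 RR [-5.8 24.4]
held FL [ 14.6 -20.6]
held FR [14.6 24. ]
rim [ 64.  -34.9]
rim [ 63.9 -32.4]
rim [63.8 30.7]
rim [63.9 33.1]
```

Emit:
apply_moves(
  commands=[
    [[-0.6,0,0],0],
    [[-0.6,0,1.5],0],
    [[-0.6,0,2.8],0],
    [[-0.6,0,3.6],0],
    [[-0.6,0,4.1],0],
    [[-0.6,0,4.2],0],
    [[-0.6,0,4.2],0],
    [[-0.6,0,4.2],0],
    [[-0.6,0,4.2],0],
  ],
)

```text
clock: 10.33
eef_pos: [0.3873, -0.5078, 0.1013]
eef_rot: [0.867, -0.499, 0.0, 0.0]
wrist_force: [0.3, -0.5, -0.7]
gripper_width: 0.0097
finger_force: 30.7
```

Emit:
apply_moves(
  commands=[
    [[0,-0.1,0.1],0],
    [[0,-0.1,0.2],0],
    [[0,-0.1,0.2],0],
    [[0,-0.1,0.2],0],
  ],
)

```text
clock: 10.67
eef_pos: [0.3879, -0.5071, 0.0988]
eef_rot: [0.867, -0.499, 0.0, 0.0]
wrist_force: [0.8, 0.2, -0.4]
gripper_width: 0.0096
finger_force: 30.7
```

Emit:
apply_moves(
  commands=[
    [[0,0,0],0],
    [[0,0,0],0],
    [[0,0,0],0],
    [[0,0,0],0],
    [[0,0,0],0],
    [[0,0,-1],0],
    [[0,0,-2],0],
    [[0,0,-4],0],
    [[0,0,-7],0],
    [[0,0,-10],0],
    [[0,0,-12],0],
    [[0,0,-12],0],
    [[0,0,-12],0],
  ],
  claw=2.2,
)

```text
clock: 11.75
eef_pos: [0.3883, -0.5075, 0.2209]
eef_rot: [0.867, -0.499, 0.002, 0.001]
wrist_force: [-0.5, 0.5, -0.7]
gripper_width: 0.022
finger_force: 0.0
```

```bash
python3 - <<'E'
from h import *
s=robot.read_state();print(s['clock'],s['eef_pos'],s['eef_rot'],s['gripper_width'],s['wrist_force'])
im=robot.capture('wrist')
cv2.imwrite('pics/w5c.png',cv2.resize(im[110:300,190:450],None,fx=3,fy=3,interpolation=cv2.INTER_CUBIC))
E
```

```text
11.75 [ 0.38827929 -0.50753591  0.22094742] [ 8.66544198e-01 -4.99097373e-01  1.52404051e-03  8.01676266e-04] 0.02202893966614523 [-0.50774469  0.5078206  -0.74054553]
```

View pics/w5c.png

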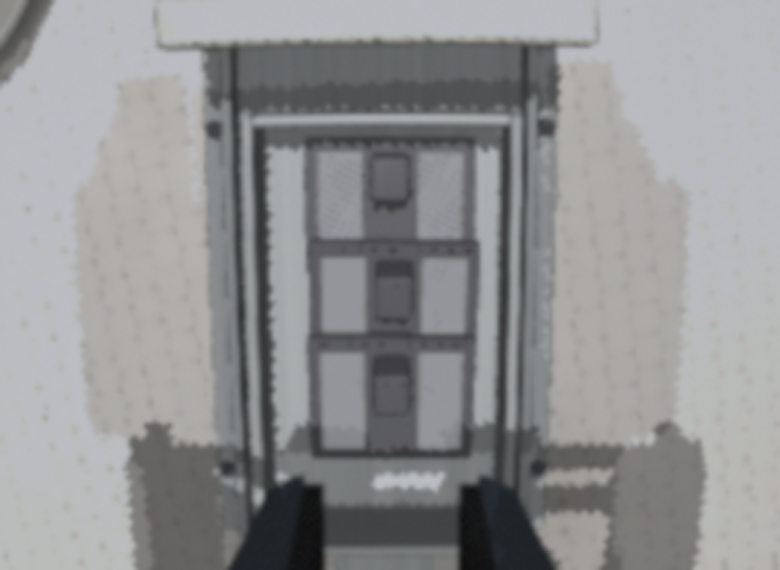

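The fan is in order: front edges at rows 142, 243 and 338, the last rear edge at 453, and all tabs near u≈391. Next is the handle, about 137 mm behind.

Emit:
apply_moves(
  commands=[
    [[-3,0,0],0],
    [[-6.5,0,0],0],
    [[-10,-0.1,0],0],
    [[-12.5,-0.1,0],0],
    [[-13.7,-0.1,1],0],
    [[-13.7,-0.1,4],0],
    [[-13.7,-0.1,7],0],
    [[-13.7,-0.1,9.5],0],
    [[-13.7,-0.1,11.5],0],
    [[-13.7,-0.1,12.3],0],
    [[-13.7,-0.1,12.5],0],
    [[-13.7,-0.1,12.5],0],
    [[-13.7,-0.1,12.5],0],
  ],
  claw=4,
)

```text
clock: 12.88
eef_pos: [0.3203, -0.3883, 0.0944]
eef_rot: [0.867, -0.499, 0.0, 0.0]
wrist_force: [-0.4, -0.1, -0.4]
gripper_width: 0.04
finger_force: 0.0
```

Emit:
apply_moves(
  commands=[
    [[0,0,0],0],
    [[0,0,0],0],
    [[0,0,0],0],
    [[0,0,0],0],
    [[0,0,0],0],
    [[0,0,0],0],
    [[0,0,0],0],
  ],
  claw=1.2,
)

```text
clock: 13.47
eef_pos: [0.3202, -0.3881, 0.0939]
eef_rot: [0.867, -0.499, 0.0, 0.0]
wrist_force: [1.2, 2.3, 5.1]
gripper_width: 0.0159
finger_force: 30.0
```

```bash
python3 - <<'E'
from h import *
s=robot.read_state();Rm=R.from_quat(s['eef_rot']).as_matrix();p0=np.array(s['eef_pos'])
print(p0,np.degrees(np.arctan2(Rm[1,0],Rm[0,0])),s['wrist_force'],s['moment'])
# tunnel roof heading from wrist crop w3 (off 190,100; pose then) skipped; mouth from top crop lines
c=(260,140)
for q in[(435,195),(511,313),(645,63),(722,181)]: print('screws',pix('top',q[0]/3+260,q[1]/3+140,.068).round(4))
E
```

```text
[ 0.32022346 -0.38812107  0.09393214] -59.878901519429256 [1.21426318 2.28364323 5.06793728] [ 0.24418416 -0.43009019  0.24384717]
screws [ 0.4833 -0.5952  0.068 ]
screws [ 0.421  -0.6319  0.068 ]
screws [ 0.549  -0.7066  0.068 ]
screws [ 0.4861 -0.7432  0.068 ]
```

Emit:
apply_moves(
  commands=[
    [[0.1,0,0],0],
    [[0.3,0,0],0],
    [[0.6,0,0],0],
    [[1,0,0],0],
    [[1.4,0,0],0],
    [[1.8,0,0],0],
    [[2.2,0,0],0],
    [[2.6,0,0],0],
    [[3,0,0],0],
    [[3.4,0,0],0],
    [[3.8,0,0],0],
    [[4.2,0,0],0],
    [[4.6,0,0],0],
    [[5,0,0],0],
    [[5.4,0,0],0],
    [[5.8,0,0],0],
    [[6.1,0,0],0],
    [[6.3,0,0],0],
    [[6.4,0,0],0],
    [[6.4,0,0],0],
  ],
)

```text
clock: 15.13
eef_pos: [0.3498, -0.4395, 0.0938]
eef_rot: [0.867, -0.499, -0.004, -0.002]
wrist_force: [-14.1, 24.1, 35.6]
gripper_width: 0.0165
finger_force: 30.0
```

Resistance of about 28 N at 59 mm of travel is unexpected, so I'll look before going on.

```bash
python3 - <<'E'
from h import *
s=robot.read_state();print(s['wrist_force'].round(1) if hasattr(s['wrist_force'],'round') else s['wrist_force'],s['moment'],s['joint_torque'])
print(R.from_quat(s['eef_rot']).as_matrix().round(4))
w=robot.capture('wrist');cv2.imwrite('pics/w6.png',w)
t=robot.capture('top');cv2.imwrite('pics/t6.png',t)
sc=robot.capture('scene');cv2.imwrite('pics/s6.png',sc)
a=cv2.resize(w[20:320,180:460],(560,600),interpolation=cv2.INTER_CUBIC)
b=cv2.resize(sc[170:370,310:430],(240,400),interpolation=cv2.INTER_CUBIC)
d=cv2.resize(t[200:330,260:416],(240,200),interpolation=cv2.INTER_CUBIC)
cv2.imwrite('pics/comp6.png',np.hstack([a,np.vstack([b,d])]))
print(find('tunnel','scene'),find('flap','scene'),find('flap','wrist'))
E
```

```text
[-14.1  24.1  35.6] [ 4.43935149  2.51109733 -0.03741711] [-2.19247185e+00 -7.28244567e+01 -3.37836885e+01 -2.21604053e-01
 -9.30305243e+00 -7.87560566e-04]
[[ 5.018e-01 -8.650e-01 -5.100e-03]
 [-8.649e-01 -5.018e-01  8.200e-03]
 [-9.600e-03  3.000e-04 -1.000e+00]]
[([0.4124, -0.6066, 0.0247], 0.55)] [] []
```

View pics/comp6.png

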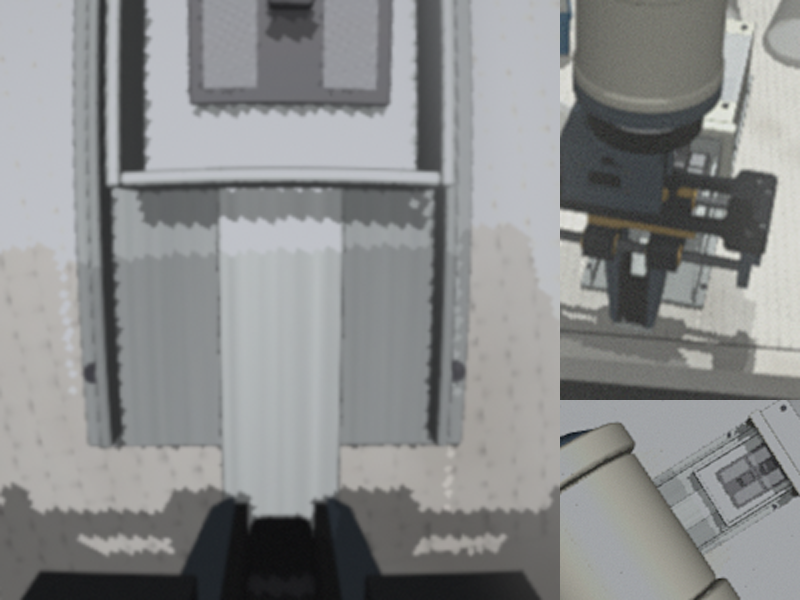

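The wrist view shows the tray straight between the fences, the tongue on the slideway, and the fan intact. I see nothing in the way, so the force looks like preload in the grip. I'll let go briefly to relieve it.

Emit:
apply_moves(
  commands=[
    [[0,0,0],0],
    [[0,0,0],0],
    [[0,0,0],0],
    [[0,0,0],0],
    [[0,0,0],0],
  ],
  claw=3,
)

```text
clock: 15.85
eef_pos: [0.3522, -0.4436, 0.0936]
eef_rot: [0.866, -0.499, 0.0, 0.0]
wrist_force: [0.2, -0.7, -0.4]
gripper_width: 0.03
finger_force: 0.0
```

```bash
python3 - <<'E'
import h; from h import *
Rm=np.array([[.5018,-.865,-.0051],[-.8649,-.5018,.0082],[-.0096,.0003,-1]])
T=np.eye(4);T[:3,:3]=Rm;T[:3,3]=[.3498,-.4395,.0938]
H=np.array(robot.camera_model('wrist')['hand_eye']);h.ext=lambda c:T@H
x=np.array([.506,-.8625]);y=np.array([.8625,.506]);o=np.array([.3957,-.518])
def P(n,u,v,z):
    p=pix('wrist',u/2+180,v/2+20,z)[:2]-o;print(n,'along %.1f lat %.1f'%(1e3*p@x,1e3*p@y))
P('rear rim L',125,187,.037);P('rear rim R',440,187,.037)
P('slideway end L',100,445,.004);P('R',450,445,.004)
P('fence end L',100,440,.022);P('fence L inner',108,300,.022);P('fence R inner',440,300,.022)
P('tongue L',222,400,.008);P('tongue R',342,400,.008)
E
```

```text
rear rim L along -0.6 lat 29.3
rear rim R along -0.8 lat -33.0
slideway end L along -64.2 lat 45.7
R along -64.7 lat -45.1
fence end L along -57.4 lat 40.9
fence L inner along -24.8 lat 37.0
fence R inner along -25.3 lat -36.8
tongue L along -51.6 lat 13.1
tongue R along -51.7 lat -16.3
```

Emit:
apply_moves(
  commands=[
    [[-0.4,0,0],0],
    [[-0.4,0,0],0],
    [[-0.4,0,0],0],
  ],
  claw=3,
)

```text
clock: 16.1
eef_pos: [0.35, -0.4397, 0.0937]
eef_rot: [0.867, -0.499, -0.0, -0.0]
wrist_force: [-0.9, -0.5, 0.2]
gripper_width: 0.0299
finger_force: 0.0
```

Emit:
apply_moves(
  commands=[
    [[0,0,0],0],
    [[0,0,0],0],
    [[0,0,0],0],
    [[0,0,0],0],
    [[0,0,0],0],
    [[0,0,0],0],
  ],
  claw=1.2,
)

```text
clock: 16.6
eef_pos: [0.3502, -0.44, 0.0937]
eef_rot: [0.867, -0.499, 0.0, 0.0]
wrist_force: [0.1, -1.4, 0.1]
gripper_width: 0.0156
finger_force: 30.0
```

Emit:
apply_moves(
  commands=[
    [[0.1,0,0],0],
    [[0.2,0,0],0],
    [[0.3,0,0],0],
  ],
)

```text
clock: 16.85
eef_pos: [0.3504, -0.4404, 0.0937]
eef_rot: [0.867, -0.499, -0.002, -0.001]
wrist_force: [-9.6, 15.8, 19.1]
gripper_width: 0.0158
finger_force: 30.0
```

```bash
python3 - <<'E'
from h import *
robot.capture('top')
for n in['flap','tunnel','holder_0_tab','tray']: print(n,find(n,'top',4))
t0=cv2.imread('pics/top0.png',0);t6=cv2.imread('pics/t6.png',0)
m=robot.camera_model('top')
x=np.array([.506,-.8625]);y=np.array([.8625,.506]);o=np.array([.3957,-.518])
def prof(im,lat,z,al):
    P=np.array([[*(o+a*1e-3*x+lat*1e-3*y),z] for a in al])
    uv=cv2.projectPoints(P,np.array(m['rvec'],float),np.array(m['tvec'],float),np.array(m['mtx']),None)[0][:,0].astype(np.float32)
    return cv2.remap(im,uv[:,:1],uv[:,1:],cv2.INTER_LINEAR).ravel()
al=np.arange(40,262,4)
print('al ',*al)
for lat in(-33,-20,0,20,33): print(lat,'t0',*prof(t0,lat,.037,al),'\n    t6',*prof(t6,lat,.037,al))
E
```

```text
flap [([0.3969, -0.5328, 0.007], 0.62)]
tunnel [([0.4689, -0.6367, 0.0648], 0.96)]
holder_0_tab []
tray [([0.3955, -0.5303, 0.0117], 0.78)]
al  40 44 48 52 56 60 64 68 72 76 80 84 88 92 96 100 104 108 112 116 120 124 128 132 136 140 144 148 152 156 160 164 168 172 176 180 184 188 192 196 200 204 208 212 216 220 224 228 232 236 240 244 248 252 256 260
-33 t0 151 158 152 153 160 138 103 102 102 83 77 171 169 167 171 170 170 170 172 133 169 152 153 149 151 150 150 151 151 152 151 151 150 151 150 151 150 149 150 150 151 149 151 149 149 149 148 149 148 146 170 171 144 147 171 169 
    t6 133 122 113 116 133 115 112 101 83 83 69 162 163 159 163 162 162 162 165 126 162 145 143 144 143 142 142 142 144 142 143 143 142 142 142 142 142 142 142 142 142 143 142 142 142 140 141 143 141 137 161 162 136 139 162 161
-20 t0 141 140 129 115 63 150 105 105 107 89 83 170 170 158 170 171 171 171 171 171 171 158 151 151 151 149 149 150 150 151 151 150 150 150 150 150 149 150 149 150 150 149 148 151 149 151 150 151 151 144 170 169 171 170 168 169 
    t6 132 135 133 118 105 135 120 120 123 115 62 163 162 15
[... 833 characters left out ...]
169 170 170 
    t6 135 153 149 154 150 129 108 111 108 90 66 165 163 157 160 162 163 162 161 163 162 146 142 143 142 142 143 142 142 142 141 142 143 142 143 144 142 142 143 144 142 143 142 143 143 143 141 142 142 130 163 162 161 162 162 161
33 t0 143 154 154 155 148 145 105 106 105 97 75 169 170 161 169 172 169 170 170 170 172 158 149 149 150 150 150 151 149 150 150 148 149 153 151 150 150 150 151 150 150 149 150 150 149 150 149 150 149 144 169 171 172 170 170 169 
    t6 155 150 155 150 149 134 146 134 103 101 78 160 163 153 163 162 162 163 163 162 163 148 141 143 145 142 142 143 143 141 141 141 143 141 142 142 142 144 143 143 142 143 143 142 143 142 141 141 142 136 161 161 162 163 161 162
```

Emit:
apply_moves(
  commands=[
    [[-0.3,0,0],0],
    [[-0.7,0,0],0],
    [[-1.1,0,0],0],
    [[-1.3,0,0],0],
    [[-1.3,0,0],0],
    [[-1.3,0,0],0],
  ],
)

```text
clock: 17.6
eef_pos: [0.3449, -0.4309, 0.0937]
eef_rot: [0.867, -0.499, -0.0, -0.0]
wrist_force: [0.6, 2.5, 2.7]
gripper_width: 0.0157
finger_force: 30.0
```

Emit:
apply_moves(
  commands=[
    [[0.2,0,0],0],
    [[0.4,0,0],0],
    [[0.6,0,0],0],
  ],
)

```text
clock: 17.85
eef_pos: [0.3467, -0.4339, 0.0936]
eef_rot: [0.867, -0.499, -0.003, -0.002]
wrist_force: [-8.7, 15.2, 18.5]
gripper_width: 0.016
finger_force: 30.0
```

Emit:
apply_moves(
  commands=[
    [[0.2,0,0],0],
    [[0.4,0,0],0],
  ],
)

```text
clock: 18.02
eef_pos: [0.3489, -0.4376, 0.0937]
eef_rot: [0.867, -0.499, -0.003, -0.001]
wrist_force: [-8.7, 14.9, 18.0]
gripper_width: 0.0163
finger_force: 30.0
```

Emit:
apply_moves(
  commands=[
    [[0.2,0,0],0],
    [[0.4,0,0],0],
  ],
)

```text
clock: 18.18
eef_pos: [0.3509, -0.4411, 0.0937]
eef_rot: [0.867, -0.499, -0.003, -0.001]
wrist_force: [-7.9, 14.1, 17.5]
gripper_width: 0.0156
finger_force: 30.0
```

It was only sliding friction, and the tray now moves past the earlier spot. Carrying on.

Emit:
apply_moves(
  commands=[
    [[0.3,0,0],0],
    [[0.6,0,0],0],
    [[0.9,0,0],0],
    [[1.2,0,0],0],
    [[1.5,0,0],0],
    [[1.8,0,0],0],
    [[2.1,0,0],0],
    [[2.4,0,0],0],
    [[2.7,0,0],0],
    [[3,0,0],0],
  ],
)

```text
clock: 19.02
eef_pos: [0.3661, -0.4672, 0.0936]
eef_rot: [0.867, -0.499, -0.002, -0.001]
wrist_force: [-8.8, 13.6, 16.7]
gripper_width: 0.0154
finger_force: 30.0
```

Emit:
apply_moves(
  commands=[
    [[0.3,0,0],0],
    [[0.6,0,0],0],
    [[0.9,0,0],0],
    [[1.2,0,0],0],
    [[1.5,0,0],0],
    [[1.8,0,0],0],
    [[2.1,0,0],0],
    [[2.4,0,0],0],
    [[2.7,0,0],0],
    [[3,0,0],0],
  ],
)

```text
clock: 19.85
eef_pos: [0.3812, -0.4934, 0.0937]
eef_rot: [0.867, -0.499, -0.002, -0.001]
wrist_force: [-7.2, 12.4, 14.7]
gripper_width: 0.0162
finger_force: 30.0
```

Emit:
apply_moves(
  commands=[
    [[0.3,0,0],0],
    [[0.6,0,0],0],
    [[0.9,0,0],0],
    [[1.2,0,0],0],
    [[1.5,0,0],0],
    [[1.8,0,0],0],
    [[2.1,0,0],0],
    [[2.4,0,0],0],
    [[2.7,-0.05,0],0],
    [[3,-0.05,0],0],
    [[3.3,-0.05,0],0],
    [[3.6,-0.05,0],0],
    [[3.9,-0.05,0],0],
    [[4.2,-0.05,0],0],
    [[4.5,-0.05,0],0],
    [[4.8,-0.05,0],0],
    [[5,-0.05,0],0],
  ],
)

```text
clock: 21.27
eef_pos: [0.407, -0.5368, 0.0937]
eef_rot: [0.867, -0.499, -0.002, -0.001]
wrist_force: [-6.1, 12.5, 14.8]
gripper_width: 0.0158
finger_force: 30.0
```

Emit:
apply_moves(
  commands=[
    [[0.2,0,0],0],
    [[0.4,0,0],0],
    [[0.6,0,0],0],
  ],
)

```text
clock: 21.52
eef_pos: [0.4099, -0.5418, 0.0937]
eef_rot: [0.867, -0.499, -0.002, -0.001]
wrist_force: [-6.9, 11.5, 12.8]
gripper_width: 0.0156
finger_force: 30.0
```

Emit:
apply_moves(
  commands=[
    [[0.15,0,0],0],
    [[0.3,0,0],0],
    [[0.45,0,0],0],
  ],
)

```text
clock: 21.77
eef_pos: [0.4123, -0.5459, 0.0937]
eef_rot: [0.867, -0.499, -0.002, -0.001]
wrist_force: [-6.1, 11.0, 13.0]
gripper_width: 0.0156
finger_force: 30.0
```

Emit:
apply_moves(
  commands=[
    [[0.1,0,0],0],
    [[0.2,0,0],0],
    [[0.3,0,0],0],
  ],
)

```text
clock: 22.02
eef_pos: [0.4137, -0.5484, 0.0937]
eef_rot: [0.867, -0.499, -0.002, -0.001]
wrist_force: [-6.6, 10.6, 12.2]
gripper_width: 0.0159
finger_force: 30.0
```

Emit:
apply_moves(
  commands=[
    [[0.1,0,0],0],
    [[0.2,0,0],0],
    [[0.3,0,0],0],
  ],
)

```text
clock: 22.27
eef_pos: [0.4148, -0.5502, 0.0937]
eef_rot: [0.867, -0.499, -0.003, -0.002]
wrist_force: [-12.2, 20.1, 23.2]
gripper_width: 0.0159
finger_force: 30.0
```

Emit:
apply_moves(
  commands=[
    [[0.1,0,0],0],
    [[0.2,0,0],0],
    [[0.2,0,0],0],
  ],
)

```text
clock: 22.52
eef_pos: [0.415, -0.5507, 0.0935]
eef_rot: [0.867, -0.499, -0.004, -0.002]
wrist_force: [-14.2, 23.4, 24.5]
gripper_width: 0.0159
finger_force: 30.0
```

Emit:
apply_moves(
  commands=[
    [[0.1,0,0],0],
    [[0.2,0,0],0],
    [[0.2,0,0],0],
  ],
)

```text
clock: 22.77
eef_pos: [0.4155, -0.5514, 0.0932]
eef_rot: [0.867, -0.499, -0.005, -0.003]
wrist_force: [-18.8, 29.0, 27.8]
gripper_width: 0.0155
finger_force: 30.0
```

Emit:
apply_moves(
  commands=[
    [[-0.2,0,0],0],
    [[-0.3,0,0],0],
  ],
)

```text
clock: 22.93
eef_pos: [0.4153, -0.551, 0.0933]
eef_rot: [0.867, -0.499, -0.003, -0.001]
wrist_force: [-4.1, 8.4, 6.4]
gripper_width: 0.0156
finger_force: 30.0
```

Emit:
apply_moves(
  commands=[
    [[0,0,0],0],
    [[0,0,0],0],
    [[0,0,0],0],
    [[0,0,0],0],
    [[0,0,0],0],
    [[0,0,0],0],
    [[0,0,-1],0],
    [[0,0,-3],0],
    [[0,0,-6],0],
    [[0,0,-9],0],
    [[0,0,-12],0],
    [[-3,0,-14],0],
    [[-6,0,-14],0],
    [[-8,0,-14],0],
    [[-8,0,-14],0],
  ],
  claw=3.4,
)

```text
clock: 24.18
eef_pos: [0.3748, -0.4811, 0.235]
eef_rot: [0.867, -0.499, -0.001, -0.0]
wrist_force: [0.5, -2.1, 0.1]
gripper_width: 0.0343
finger_force: 0.0
```

```bash
python3 - <<'E'
from h import *
s=robot.read_state();print(s['clock'],s['eef_pos'],s['wrist_force'])
w=robot.capture('wrist');cv2.imwrite('pics/w7.png',w)
for n in['flap','tray','tray_handle','tunnel','holder_0_tab']:print(n,find(n,'wrist'))
x=np.array([.506,-.8625]);y=np.array([.8625,.506]);o=np.array([.3957,-.518])
T=np.linalg.inv(ext('wrist'));m=np.array(robot.camera_model('wrist')['mtx'])
def proj(p):
    q=T[:3,:3]@p+T[:3,3];r=np.hypot(q[0],q[1]);t=np.arctan2(r,q[2]);return m[0,2]+m[0,0]*t*q[0]/r,m[1,2]+m[1,1]*t*q[1]/r
g=cv2.cvtColor(w,cv2.COLOR_BGR2GRAY).astype(np.float32)
al=np.arange(-10,130,4)
print(*al)
for z,lat in((.044,-1.5),(.008,-10),(.02,-25),(.02,25)):
    uv=np.array([proj(np.r_[o+a*1e-3*x+lat*1e-3*y,z]) for a in al],np.float32)
    print(z,lat,*cv2.remap(g,uv[:,:1],uv[:,1:],cv2.INTER_LINEAR).ravel().astype(int))
E
```

```text
24.1833 [ 0.37481963 -0.48111798  0.23504471] [ 0.51053277 -2.10083722  0.08910785]
flap []
tray [([0.4219, -0.5735, 0.0086], 0.73)]
tray_handle [([0.4257, -0.5699, 0.0042], 0.55)]
tunnel [([0.4267, -0.5702, 0.0036], 0.88), ([0.5749, -0.3957, -0.0006], 0.44)]
holder_0_tab []
-10 -6 -2 2 6 10 14 18 22 26 30 34 38 42 46 50 54 58 62 66 70 74 78 82 86 90 94 98 102 106 110 114 118 122 126
0.044 -1.5 138 138 137 136 136 136 137 137 136 83 74 31 35 40 48 82 193 193 192 131 131 131 128 95 185 190 190 178 190 189 189 189 189 188 188
0.008 -10 138 138 138 138 138 139 139 140 139 119 143 114 119 120 128 174 192 192 192 160 133 134 133 129 102 153 191 191 182 189 190 190 189 189 188
0.02 -25 140 141 140 140 140 140 140 140 140 140 140 140 140 141 156 162 162 162 160 103 104 104 104 92 75 189 190 190 158 189 189 189 189 188 188
0.02 25 137 137 137 137 137 138 138 139 139 139 140 141 142 142 164 164 166 166 164 106 106 106 106 96 78 188 191 190 160 190 189 189 188 189 188
```

```bash
python3 - <<'E'
from h import *
t=robot.capture('top');cv2.imwrite('pics/t7.png',t);t7=cv2.cvtColor(t,cv2.COLOR_BGR2GRAY)
for n in['holder_0','holder_0_tab','flap','dish','tweezers']:print(n,find(n,'top'))
robot.capture('scene')
for n in['flap','holder_0','dish','tweezers']:print(n,find(n,'scene'))
t6=cv2.imread('pics/t6.png',0);m=robot.camera_model('top')
x=np.array([.506,-.8625]);y=np.array([.8625,.506]);o=np.array([.3957,-.518])
def prof(im,lat,z,al):
    P=np.array([[*(o+a*1e-3*x+lat*1e-3*y),z] for a in al])
    uv=cv2.projectPoints(P,np.array(m['rvec'],float),np.array(m['tvec'],float),np.array(m['mtx']),None)[0][:,0].astype(np.float32)
    return cv2.remap(im,uv[:,:1],uv[:,1:],cv2.INTER_LINEAR).ravel()
al=np.arange(20,262,4);print(*al)
for lat in(-30,-16,0,16):print(lat,*prof(t7,lat,.03,al))
E
```

```text
holder_0 []
holder_0_tab []
flap []
dish [([0.5709, -0.5462, 0.0095], 0.67)]
tweezers [([0.5751, -0.3853, 0.005], 0.75)]
flap [([0.4377, -0.5831, 0.038], 0.89), ([0.4155, -0.5471, 0.0076], 0.52)]
holder_0 [([0.4388, -0.5862, 0.0361], 0.19)]
dish [([0.5623, -0.5346, 0.0149], 0.93)]
tweezers [([0.5707, -0.3864, 0.0025], 0.53)]
20 24 28 32 36 40 44 48 52 56 60 64 68 72 76 80 84 88 92 96 100 104 108 112 116 120 124 128 132 136 140 144 148 152 156 160 164 168 172 176 180 184 188 192 196 200 204 208 212 216 220 224 228 232 236 240 244 248 252 256 260
-30 165 164 162 159 157 153 151 147 142 137 129 119 101 103 105 78 159 167 168 157 168 169 168 170 170 171 165 138 151 152 152 151 153 150 152 153 153 152 151 152 150 153 153 153 153 152 152 153 151 151 152 153 151 152 148 144 167 170 169 168 168
-16 165 164 161 159 158 153 151 144 142 136 129 118 97 97 95 72 163 169 170 161 168 168 168 170 168 167 159 143 151 155 152 148 151 160 158 158 158 158 158 158 144 158 158 159 159 159 152 151 158 159 157 159 158 142 150 141 167 167 167 166 169
0 164 164 163 159 157 154 152 145 142 135 127 115 115 125 123 86 160 169 170 162 170 167 170 171 169 169 164 141 151 152 153 146 143 144 146 144 144 142 142 143 143 143 144 141 142 141 143 144 142 145 139 141 143 142 149 140 169 167 169 167 168
16 165 164 161 159 156 153 150 145 140 134 125 113 94 103 98 68 163 169 166 159 167 169 169 168 169 168 163 141 151 151 151 148 146 147 150 152 150 150 149 150 146 145 146 146 144 147 145 146 148 152 148 150 148 141 149 148 169 167 168 167 166
```

```bash
python3 -c "
from cell import robot
print(robot.finish_job())"
```

```text
the job is handed in; nothing more can be done
None
```

The job is handed in at about 24 s of the 61 s allowed: both loose holders are shingled behind the first in the tray, and the tray is home against the end stop by push force and handle position. The flap is detected shut, the fan shows in order through the window, the handle is released, and the dish and forceps are where they were.

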